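# Clamp the lid of a pickling pot with its quick-release swing bolt

### The job

Clamp the lid of the steel pickling pot: swing the leaning bolt upright into the forked lug of the lid, screw its knurled nut down until the cam lever, on its way down, meets firm resistance about midway, then press the lever fully closed without crushing the seal, and let go. Set the nut before you close the lever, not after, and leave the other things where they are.

Things in the scene. Friction and masses are not known exactly. Their poses are not given: they have to be found in the camera images.
- pot: Round steel pickling pot, fixed, 150 mm diameter; hinged lid resting on a soft red seal, lid knob top at 193 mm. Origin: centre of its underside; z up. On its -x side (front, turned to the robot's left), in its xz plane, is the quick-release lid clamp: lever below, bolt going up from the lever's cam, knurled nut on the bolt. Wire handles at +y and -y (to 108 mm from the axis, 114 mm up).
- lug_slot (a point): Fixed point on the pot, 92 mm in front of its axis and 160 mm up: middle of the top of the lid's forked lug (34 x 34 mm) on which the nut bears. The bolt's axis stands vertically through it when the bolt is upright.
- lever_pivot (a point): Fixed point on the pot, 60 mm under lug_slot: centre of the lever's pivot pin, which runs along the pot's y axis. The foot of the bolt, about which it swings, lies here while the lever is open and goes down by up to 11.4 mm as the lever closes (a spring lifts it again).
- swing_bolt (a joint): Lean of the bolt, rad: 0 = upright in the fork of the lug (stop), positive = leaning outwards, to the pot's -x (up to 0.55; starts at 0.28 to 0.48). The bolt is 9 mm thick, ends 112 mm above its foot, and stays where it is left (about 2 N at the nut move it). With the lever open the nut passes clear over the lug.
- nut_grip (a point): Point on the bolt's axis 88 mm above its foot, in the nut's grip (leans with the bolt, does not run with the thread). Grip: dark, 40 mm wide, 25 mm tall, top 100 to 104 mm above the foot, on a 34 mm steel flange 6 mm tall. Clockwise from above runs it down, 1.27 mm a rad, free (0.05 N m) till it bears on the lug. Stands too high at the start: 0.8 to 3.3 rad have to be screwed down.
- lever (a joint): Angle of the cam lever, rad: 0 = open, to the pot's -x, 0.436 above level; swings down in the pot's xz plane; 1.55 = closed (stop; dead centre 1.45). Draws bolt and nut down 13 mm x (cos(1.45 - angle) - 0.12). Stays where left; feel it moving: slack 2 N at the pad, past 6 N within 0.05 rad once the nut bears, to 15 N on closing. Midway: firm from 0.70 to 0.86, best 0.78; then it can be closed.
- lever_arm: The cam lever: dark handle with a red end, 22 to 24 mm wide (along the pivot pin) and 10 mm thick, reaching from 32 to 98 mm from the pivot. Can be pressed on its outer face or pinched by its sides (to lift it again). Origin: on the pivot axis; y along the pivot pin.
- lever_pad (a point): Point on the lever's outer (upper) face, the face to press: 80 mm out from the pivot along the lever and 5 mm off its middle line.
- lid (a joint): Tilt of the lid about its rear hinge, rad: 0 = resting on the seal, positive = its lug pressed down into the seal (177 mm from hinge to lug: 0.0056 is 1 mm; the seal resists with 150 N a mm). With the lever closed a well set clamp has it at 0.0031 to 0.0051 (0.55 to 0.9 mm); above 0.0064 the seal is crushed.
- glass_mug: Clear glass mug, loose, 103 x 136 x 88 mm, a bystander. Origin: centre of its underside.
- jug: Clear glass jug, loose, 170 mm tall, a bystander. Origin: centre of its underside.
- shaker: Small shaker with grey cap, loose, 44 x 90 mm, a bystander. Origin: centre of its underside.

How it is judged (in metres and radians):
On the way, in this order (a step that is already met when the one before it is completed fails the run):
1. the bolt stands upright in the fork of the lug, with the lever still short of closing (value of joint swing_bolt below 0.08 rad and value of joint lever below 1 rad), for 0.2 s.
2. the nut bears on the lug and the lid begins to press into the seal (lid joint above 0.0008) while the lever is about midway (0.45 to 1.00 rad) (all of step 1 and value of joint lever above 0.45 rad and value of joint lid above 0.0008 rad), for 0.05 s.
At the end, for the whole second after the job is handed in: The bolt is upright in the lug (within 0.08 rad), the lever is down and at rest (1.40 rad or more), and the lid's lug is pressed 0.55 to 0.9 mm into the seal (lid joint 0.0031 to 0.0051 rad) (value of joint lever above 1.4 rad and value of joint swing_bolt below 0.08 rad and value of joint lid between 0.0031 and 0.0051 rad and velocity of joint lever between -0.05 and 0.05 rad/s); the robot touches nothing.
It fails at once if the lever is forced down on a nut set too tight and the seal is crushed (lid joint above 0.0064) (value of joint lid above 0.0064 rad).
It fails at once if a bystander is pushed more than 20 mm or tipped over (distance of any of glass_mug, jug, shaker from where it was at the start of the episode above 0.02 m).
It also fails if it takes over 72 s, if anything falls off the work surface, if the arm or the gripper's body presses on something with over 40 N, if the wrist force passes 120 N, or if a joint passes its speed limit or range.

### The arm

A 6-joint arm with a two-finger parallel gripper is mounted at the origin on a cart in front of the work surface, level with it; the furniture and walls round the work are solid. World frame = base frame: x ahead of the robot, y to its left, z up, the work surface at z = 0. Lengths are in mm, angles in rad, forces in N, time in s.
With the tool pointing down it reaches from about 300 to 775 mm from the base axis. Payload 14.6 kg.
Tool frame: the origin (TCP) lies on the centre line of the jaws, within the pads' length; the fingertips stand manip.tcp_to_tips ahead of it and the grasp point (between the pads) lies 5 mm behind it (manip.tcp_to_tips is the distance from the TCP to the fingertips, in mm); z points along the fingers, y is the direction in which the jaws open and shut (so a half turn about z gives the same grasp; the last joint's range is limited). The gripper opens to 94 mm and grips with 3 to 60 N. Pads are 16 mm wide; open, the fingers measure 119 mm over their backs; the gripper's body (75 mm by 177 mm) begins 78 mm behind the grasp point.
Start: joints at [-1.378, 0.3, 1.521, -0, 1.321, -0.067], TCP at [141.281, -531.535, 219.446] pointing down, gripper open.
Joint ranges: [-3.03, 3.03], [-0.79, 2.21], [0.23, 2.52], [-1.04, 4.18], [0, 3.07], [-2.55, 2.55]. Speed limits (rad/s): [2.22, 2.22, 2.57, 3.14, 3.14, 3.14].

### API

Orientations are given as [roll, pitch, yaw] about the fixed x, y, z axes, in that order (R = Rz(yaw) Ry(pitch) Rx(roll)).
In Python, from cell import manip, optics, workorder gives the robot as it stands. The module is installed in compiled form; this text tells all that it offers.
- The arm moves only by the tool jog_arm, never from a script. Its argument "deltas" is text: rows parted by semicolons, each of 5 numbers parted by spaces: the shift along the tool's x, y, z in mm, then the turn about the tool's z in rad, then the finger opening in mm, from 0 to 94. In form: tx ty tz twist grip; .... A call has exactly 10 rows; each row is the pose to reach, as a shift and turn from the pose commanded when the call began, along the tool's axes at that moment; what a row does not reach only later rows make up. A row lasts 1/8 s, in which the tool goes at most 62.5 mm and 10.7 degrees, less where a joint would pass 70% of its speed; a pose out of reach is approached as far as the arm can. A call with a gripper value outside its range is refused whole. The fingers move at their own pace and stop on an object; "squeeze" is the grip in N (left out, the last holds). Time passes only in rows, so rows that repeat a pose let the fingers close, or fill a call up. It gives the time, the measured TCP pose, the force and the opening at its end, in the units of the state.
- manip.read_state(): the state, without advancing time (a new reading comes with each control period).
- optics.camera(name): name is "scene" or "top" or "wrist"; returns (picture, depth): 384x512x3 uint8, red, green, blue; 384x512 float32, mm along the optical axis (not along the pixel's ray), 0 where there is no reading.
- optics.get_calibration(name): a dict with "intrinsics" (3x3 intrinsics, pixels), "dist_coeffs" ([k1, k2, p1, p2, k3] as OpenCV has them; the pictures are not rectified), "R" (3x3) and "t" (3): a world point X has camera coordinates R X + t; the wrist camera has in their place "hand_eye" (4x4, takes a point from camera to tool coordinates, whose origin is the TCP and whose axes are the flange's). Camera axes: x right, y down, z forward; pixel columns grow to the right and rows downward; lengths in mm; the calibration is good to about 2 mm. A picture is of the moment at which its call begins: read the wrist's pose just before it. get_calibration takes no time and is no camera call.
- workorder.sign_off(): hands the job in, once; it reports no verdict.
The state is a dict: "clock": time; "joints": joint angles; "qd": joint speeds; "effort": joint torques, N m; "eef_pos": TCP position; "eef_rot": TCP orientation; "wrist_force": force on the tool from outside, world axes, zero at the start; "moment": the same for the moment, N m; "finger_gap": finger opening in mm.
Only numpy, scipy, OpenCV 4.12 (cv2) and the standard library are available. Lean on these libraries where they do the work, as an engineer would, in place of code of your own. Each camera call takes 0.05 s, during which the arm holds its last target.

## Working session

There is one attempt and no reset: what is moved stays moved. The work goes in short steps, Python scripts to look and compute and a tool call to move; the robot and the scene stay as the last step left them, time stands still between calls to the robot, and variables do not carry over. Pictures are saved under pics/ and viewed, and the job is handed in when it is done.

Besides the shell and the picture viewer there is one more tool, called after ">>>" as name(argument=value, ...), one argument or row to a line, values as JSON. jog_arm: Moves the arm, as the interface text tells. Its arguments: {"type":"object","properties":{"deltas":{"type":"string"},"squeeze":{"type":"number"}},"required":["deltas"]}

```bash
mkdir -p pics; python3 - <<'E'
from cell import manip, optics, workorder
import cv2,numpy as np
s=manip.read_state();print(s, manip.tcp_to_tips)
for n in ["scene","top","wrist"]:
    p,d=optics.camera(n);cv2.imwrite(f"pics/{n}0.png",p[:,:,::-1]);np.savez(f"{n}0.npz",p=p,d=d)
    c=optics.get_calibration(n);print(n,{k:np.round(v,3).tolist() for k,v in c.items()})
E
```

```text
{'clock': 0.0, 'joints': array([-1.37762051e+00,  3.00477603e-01,  1.52160535e+00, -3.66543766e-05,
        1.32069822e+00, -6.65715841e-02]), 'qd': array([ 3.29755471e-04, -7.16221706e-04,  2.21910372e-04, -8.61782150e-04,
       -1.72226070e-03, -1.39666900e-05]), 'effort': array([ 1.79240364e-03, -5.31804729e+01, -3.52733696e+01,  7.08770379e-02,
        2.44704355e-02, -8.73143358e-05]), 'eef_pos': array([ 141.21403095, -531.2964859 ,  218.8724906 ]), 'eef_rot': array([-3.14040441e+00, -4.36381937e-05,  2.59756467e-01]), 'wrist_force': array([0.05200687, 0.61392567, 0.73882931]), 'moment': array([-0.00830895, -0.02931706, -0.04560173]), 'finger_gap': 94.00685313484912} 14.0
scene {'intrinsics': [[391.898, 0.0, 258.342], [0.0, 391.898, 188.214], [0.0, 0.0, 1.0]], 'dist_coeffs': [-0.097, 0.0, 0.0, 0.0, 0.0], 'R': [[-0.455, -0.89, -0.016], [-0.367, 0.204, -0.907], [0.811, -0.407, -0.42]], 't': [342.006, 319.065, 929.339]}
top {'intrinsics': [[476.672, 0.0, 245.733], [0.0, 476.672, 187.787], [0.0, 0.0, 1.0]], 'dist_coeffs': [-0.184, 0.0, 0.0, 0.0, 0.0], 'R': [[-0.201, -0.98, 0.006], [-0.904, 0.183, -0.387], [0.378, -0.083, -0.922]], 't': [198.973, 555.901, 1422.014]}
wrist {'intrinsics': [[335.005, 0.0, 256.85], [0.0, 335.005, 194.299], [0.0, 0.0, 1.0]], 'dist_coeffs': [-0.065, 0.0, 0.0, 0.0, 0.0], 'hand_eye': [[-0.001, -0.964, -0.264, 77.016], [1.0, -0.001, -0.0, -0.18], [0.0, -0.264, 0.964, -165.343], [0.0, 0.0, 0.0, 1.0]]}
```

View pics/scene0.png

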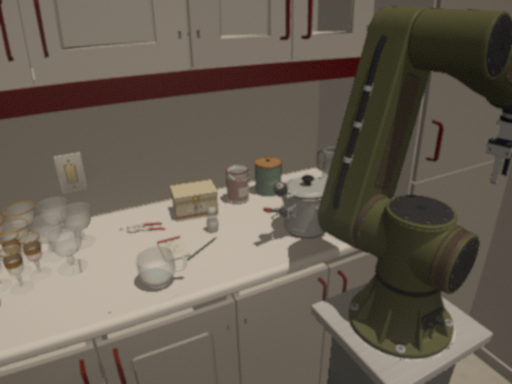

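View pics/top0.png

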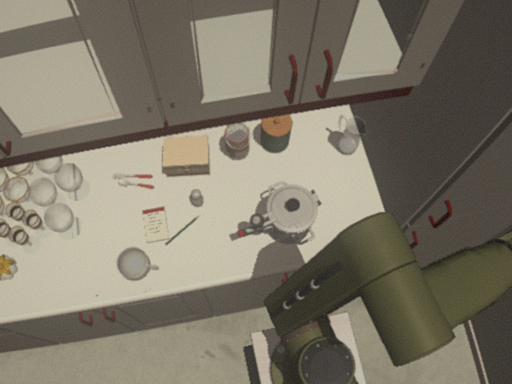

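View pics/wrist0.png

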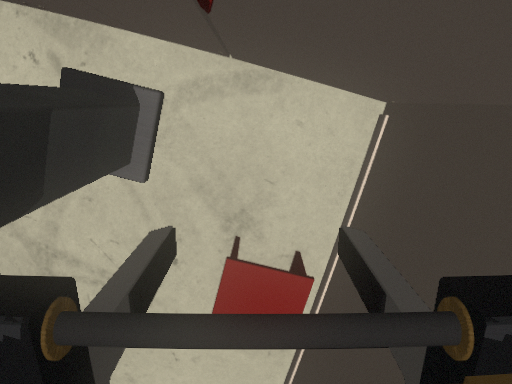

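```bash
cat > h.py <<'E'
import cv2,numpy as np
from cell import manip, optics
from scipy.spatial.transform import Rotation as Ro
def pose(s=None):
    s=s or manip.read_state()
    return Ro.from_euler('xyz',s['eef_rot']).as_matrix(), np.array(s['eef_pos'])
def ray(n,uv,st=None):
    c=optics.get_calibration(n)
    p=cv2.undistortPoints(np.array(uv,float).reshape(-1,1,2),c['intrinsics'],c['dist_coeffs'])[:,0]
    r=np.c_[p,np.ones(len(p))]
    if n=='wrist':
        R,t=st; H=c['hand_eye']; A=R@H[:3,:3]; o=R@H[:3,3]+t
        return o,(A@r.T).T
    R=np.array(c['R']);t=np.array(c['t'])
    return -R.T@t,(R.T@r.T).T   # point=o+depth*dir
def onz(n,uv,z,st=None):
    o,d=ray(n,uv,st); return o+d*((z-o[2])/d[:,2])[:,None]
def pts(n,dm,uv,st=None):
    o,d=ray(n,uv,st); uv=np.array(uv,int).reshape(-1,2)
    return o+d*dm[uv[:,1],uv[:,0]][:,None]
E
python3 - <<'E'
from h import *
for n,(x0,y0,x1,y1) in {"top":(220,165,340,255),"scene":(240,140,360,250)}.items():
    f=np.load(n+"0.npz");p=f['p'];cv2.imwrite(f"pics/{n}0c.png",cv2.resize(p[y0:y1,x0:x1,::-1],None,fx=6,fy=6 if n=='top' else 5,interpolation=cv2.INTER_CUBIC))
f=np.load("top0.npz");
print(pts("top",f['d'],[(291,205),(257,221),(241,233),(196,197),(134,264),(350,135),(300,150)]).round(1))
E
```

```text
[[ 468.8  -30.   194.5]
 [ 437.    81.1  203.3]
 [ 429.3  130.6  141.3]
 [ 598.2  246.9   78.2]
 [ 434.   487.9    8.4]
 [ 694.5 -296.7  133.2]
 [ 736.7 -147.8   -1.7]]
```

View pics/top0c.png

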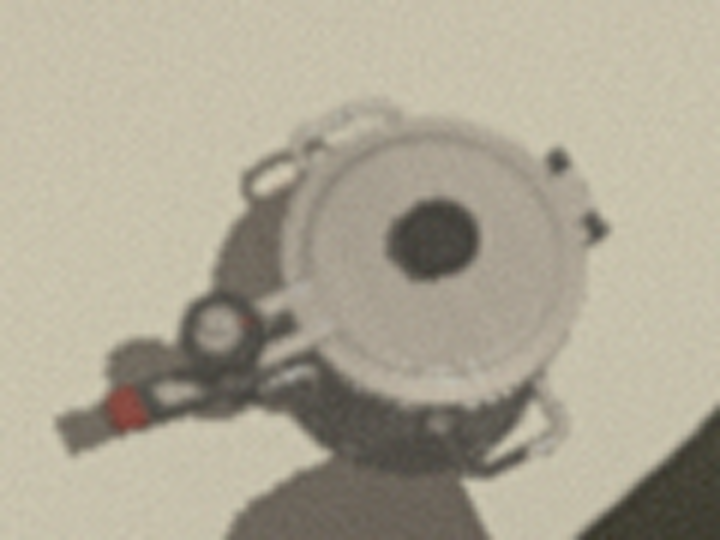

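View pics/scene0c.png

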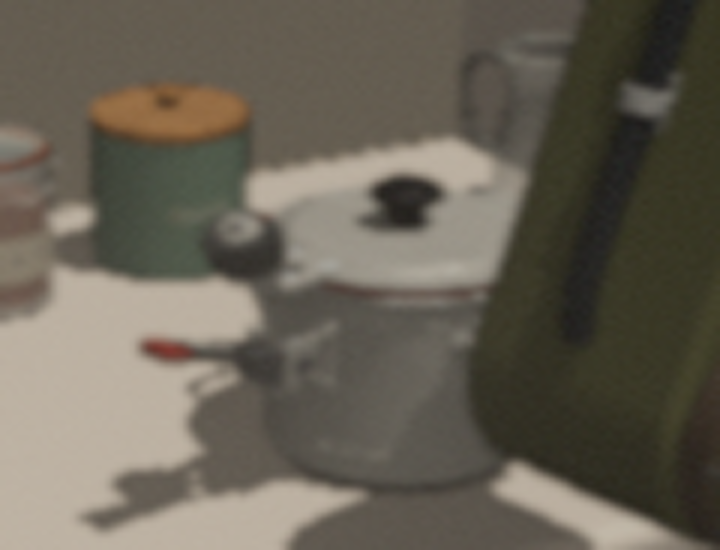

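>>> jog_arm(
  deltas="10 -12 -35 -0.16 94; 30 -35 -70 -0.32 94; 55 -62 -100 -0.48 94; 80 -90 -110 -0.64 94; 105 -120 -110 -0.8 94; 130 -147 -110 -0.96 94; 155 -175 -110 -1.12 94; 180 -204 -110 -1.28 94; 205 -232 -110 -1.44 94; 230 -260 -110 -1.6 94",
)

```text
clock: 1.4
eef_pos: [297.1, -220.0, 329.4]
eef_rot: [-3.142, -0.0, 1.865]
wrist_force: [0.8, -0.8, 0.1]
finger_gap: 93.9
```

```bash
python3 - <<'E'
from h import *
s=manip.read_state();print(s['clock'],s['joints'].round(3),s['eef_pos'],s['eef_rot'],s['wrist_force'])
R,t=pose(s);print((R.T@(np.array([447,80,330])-t)).round(1))
E
```

```text
1.4 [-0.737 -0.186  1.782  0.     1.546 -1.031] [ 297.06691474 -219.99574532  329.3958573 ] [-3.14159243e+00 -2.69842318e-06  1.86491311e+00] [ 0.83840066 -0.7868857   0.10879792]
[243.6 230.5  -0.6]
```

>>> jog_arm(
  deltas="27 26 0 -0.17 94; 54 51 0 -0.34 94; 81 77 0 -0.51 94; 108 102 0 -0.68 94; 136 128 0 -0.85 94; 163 154 0 -1.02 94; 190 180 0 -1.19 94; 217 205 0 -1.36 94; 243 230 0 -1.52 94; 243 230 0 -1.52 94",
)

```text
clock: 2.65
eef_pos: [448.3, 78.7, 328.8]
eef_rot: [3.141, -0.001, -2.9]
wrist_force: [-0.5, -0.5, 0.3]
finger_gap: 94.1
```

```bash
python3 - <<'E'
from h import *
s=manip.read_state();print(s['clock'],s['joints'].round(3),s['eef_pos'],s['eef_rot'],s['wrist_force'])
p,d=optics.camera("wrist");np.savez("w1.npz",p=p,d=d,R=pose(s)[0],t=pose(s)[1])
cv2.imwrite("pics/w1.png",p[:,:,::-1])
E
```

```text
2.65 [ 0.093  0.02   1.593  0.     1.53  -1.719] [448.27165207  78.70852217 328.81000759] [ 3.14127087e+00 -1.27793853e-03 -2.89980711e+00] [-0.51047864 -0.53146984  0.28782494]
```

View pics/w1.png

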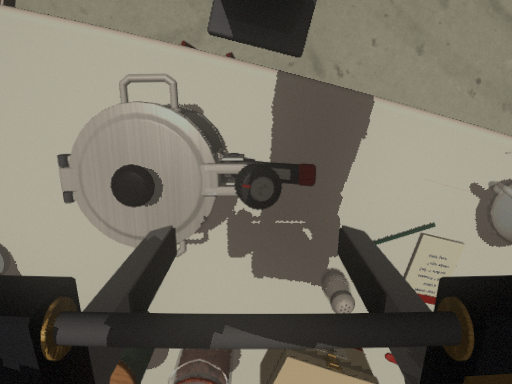

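```bash
python3 - <<'E'
from h import *
f=np.load("w1.npz");p=f['p'];d=f['d'];st=(f['R'],f['t'])
cv2.imwrite("pics/w1c.png",cv2.resize(p[60:260,50:330,::-1],None,fx=2.8,fy=2.8,interpolation=cv2.INTER_CUBIC))
g=p.max(2)
# dark blobs
m=((g<70)).astype(np.uint8)
m[230:]=0
for (u,v) in [(132,186),(258,184)]:
    n,l,s,c=cv2.connectedComponentsWithStats(m[v-30:v+30,u-30:u+30]);k=np.argmax(s[1:,4])+1
    print(s[k],c[k]+[u-30,v-30])
print(pts('wrist',d,[(132,186),(258,184),(262,188),(308,174),(225,168),(225,190),(100,150),(160,220),(337,285),(212,180)],st).round(1))
E
```

```text
[   9    9   45   42 1460] [132.80616438 185.35547945]
[   0    2   60   54 1980] [260.03131313 182.32676768]
[[473.9 -35.  192.6]
 [442.1  78.5 200.8]
 [443.7  82.5 205.6]
 [432.7 132.2 139.3]
 [443.3  44.6 160.3]
 [466.2  49.4 158.7]
 [454.9 -82.4 161.4]
 [513.9 -10.4 161.5]
 [597.  237.8  55.4]
 [458.7  34.3 160. ]]
```

View pics/w1c.png

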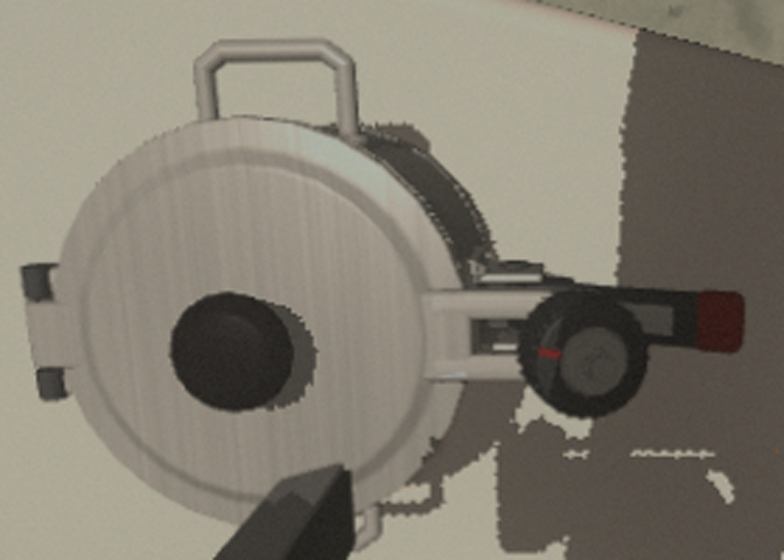

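```bash
python3 - <<'E'
from h import *
f=np.load("w1.npz");p=f['p'];d=f['d'];st=(f['R'],f['t'])
c=lambda x,y:(x/2.8+50,y/2.8+60)
def P(n,x,y,z): print(n,onz('wrist',[c(x,y)],z,st).round(1)[0])
P('knob',231,351,190)
P('lugA near edge',450,291,160);P('lugA far',450,380,160)
P('lugB near',500,291,160);P('lugB far',500,380,160)
P('hingeA',38,282,155);P('hingeB',50,383,155)
P('lever end top',742,293,139);P('lever end bot',742,351,139)
P('nut top c',585,350,198);P('boltend c',596,360,206)
P('handle L',275,50,114);
# lid circle fit
pt=[c(x,y) for x,y in [(60,250),(75,400),(150,150),(110,465),(350,135),(470,270),(460,400),(240,117)]]
q=onz('wrist',pt,160,st);A=np.c_[2*q[:,:2],np.ones(len(q))];s=np.linalg.lstsq(A,(q[:,:2]**2).sum(1),rcond=None)[0];print(s[:2],np.sqrt(s[2]+s[0]**2+s[1]**2))
E
```

```text
knob [474.1 -35.4 190. ]
lugA near edge [442.7  29.6 160. ]
lugA far [475.4  36.4 160. ]
lugB near [438.4  47.1 160. ]
lugB far [471.   54.4 160. ]
hingeA [ 476.7 -122.   155. ]
hingeB [ 515.  -113.8  155. ]
lever end top [421.  136.7 139. ]
lever end bot [443.  143.2 139. ]
nut top c [443.5  79.7 198. ]
boltend c [443.9  83.4 206. ]
handle L [375.2 -60.8 114. ]
[476.37280414 -34.17827355] 79.24622072640223
```

>>> jog_arm(
  deltas="2 0 30 0 94; 2 0 65 0 94; 2 0 100 0 94; 2 0 125 0 94; 2 0 144 0 94; 2 0 144 0 90; 2 -6 144 0 75; 2 -13 144 0 62; 2 -20 144 0 54; 2 -25 144 0 50",
  squeeze=10,
)

```text
clock: 3.95
eef_pos: [452.1, 52.1, 185.7]
eef_rot: [-3.142, 0.001, -2.904]
wrist_force: [-0.7, 2.4, 1.4]
finger_gap: 53.2
```

```bash
python3 - <<'E'
from h import *
s=manip.read_state();print(s['clock'],s['joints'].round(3),s['eef_pos'],s['eef_rot'],s['wrist_force'],s['finger_gap'])
p,d=optics.camera("wrist");np.savez("w2.npz",p=p,d=d,R=pose(s)[0],t=pose(s)[1])
cv2.imwrite("pics/w2.png",cv2.resize(p[:,100:400,::-1],None,fx=1.5,fy=1.5))
E
```

```text
3.95 [ 0.034  0.121  1.82   0.     1.2   -1.775] [452.1436499   52.05614585 185.73377266] [-3.14159201e+00  5.02126676e-04 -2.90370442e+00] [-0.7291279   2.43665165  1.44647169] 53.24094917641777
```

View pics/w2.png

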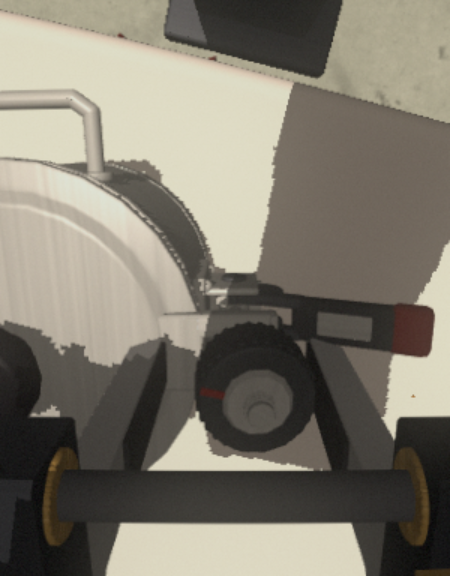

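>>> jog_arm(
  deltas="0 0 0 0 46; 0 0 0 0 40; 0 0 0 0 34; 0 0 0 0 34; 0 0 0 0 34; 0 0 0 0 34; 0 0 0 0 34; 0 0 0 0 34; 0 0 0 0 34; 0 0 0 0 34",
  squeeze=12,
)

```text
clock: 5.25
eef_pos: [451.9, 52.5, 185.5]
eef_rot: [3.142, 0.0, -2.903]
wrist_force: [-0.4, 1.9, 2.0]
finger_gap: 39.7
```

```bash
python3 - <<'E'
from h import *
s=manip.read_state();print(s['clock'],s['joints'].round(3),s['eef_pos'],s['eef_rot'],s['wrist_force'],s['finger_gap'])
p,d=optics.camera("wrist");np.savez("w3.npz",p=p,d=d,R=pose(s)[0],t=pose(s)[1])
cv2.imwrite("pics/w3.png",cv2.resize(p[150:350,180:340,::-1],None,fx=3,fy=3))
uv=np.array([(u,v) for v in range(150,350) for u in range(100,400)])
P=pts('wrist',d,uv,(pose(s)[0],pose(s)[1])).reshape(200,300,3)
np.save('P3.npy',P)
cv2.imwrite("pics/h3.png",cv2.resize(np.clip((P[...,2]-150)*4,0,255).astype(np.uint8)[:,80:240],None,fx=3,fy=3,interpolation=0))
E
```

```text
5.25 [ 0.035  0.121  1.82   0.     1.2   -1.774] [451.94645259  52.54816703 185.46138934] [ 3.14155999e+00  4.47196496e-05 -2.90340731e+00] [-0.4099071   1.87042078  1.99174341] 39.71492953199494
```

View pics/w3.png

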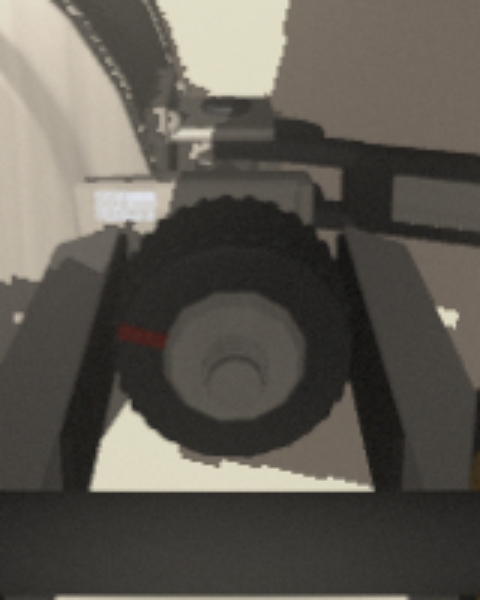

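View pics/h3.png

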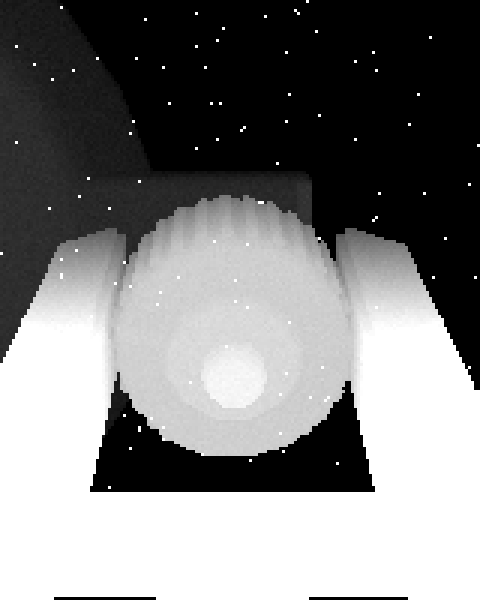

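```bash
cat > hm.py <<'E'
from h import *
import sys
P=np.load(sys.argv[1])
def z(x0,x1,y0,y1):
    q=P[y0//3:y1//3,80+x0//3:80+x1//3,2].ravel();q=q[(q>100)&(q<260)];m=np.median(q);q=q[abs(q-m)<3];return round(q.mean(),2),round(q.std(),2),len(q)
print('bolt',z(216,255,357,393));print('ring top',z(190,290,262,290),'ring right',z(312,340,310,400),'bottom',z(200,270,425,450),'left',z(130,155,350,400))
print('lug',z(190,290,180,193),z(100,170,190,225),'lid',z(0,60,60,160))
E
python3 hm.py P3.npy
```

```text
bolt (np.float64(211.06), np.float64(0.86), 155)
ring top (np.float64(201.84), np.float64(0.62), 296) ring right (np.float64(201.46), np.float64(0.61), 268) bottom (np.float64(201.78), np.float64(0.57), 216) left (np.float64(202.02), np.float64(0.52), 136)
lug (np.float64(159.71), np.float64(0.69), 132) (np.float64(160.1), np.float64(0.63), 268) lid (np.float64(160.07), np.float64(1.35), 610)
```

>>> jog_arm(
  deltas="0 0 0.2 0.15 34; 0 0 0.4 0.3 34; 0 0 0.6 0.45 34; 0 0 0.8 0.6 34; 0 0 1 0.75 34; 0 0 1.1 0.9 34; 0 0 1.3 1.05 34; 0 0 1.5 1.2 34; 0 0 1.7 1.35 34; 0 0 1.9 1.5 34",
  squeeze=15,
)

```text
clock: 6.55
eef_pos: [452.9, 53.0, 183.9]
eef_rot: [3.139, -0.0, 1.875]
wrist_force: [7.3, 5.6, -0.7]
finger_gap: 39.5
```

>>> jog_arm(
  deltas="0 0 0.2 0.15 34; 0 0 0.4 0.3 34; 0 0 0.6 0.45 34; 0 0 0.8 0.6 34; 0 0 0.8 0.6 34; 0 0 0.8 0.6 34; 0 0 0.8 0.6 34; 0 0 0.8 0.6 50; 0 0 0.8 0.6 60; 0 0 0.8 0.6 60",
)

```text
clock: 7.8
eef_pos: [451.8, 52.4, 182.6]
eef_rot: [-3.141, 0.0, 1.28]
wrist_force: [0.5, -0.1, 0.8]
finger_gap: 60.0
```

```bash
python3 - <<'E'
from h import *
s=manip.read_state();print(s['clock'],s['joints'].round(3),s['eef_pos'],s['eef_rot'],s['wrist_force'],s['finger_gap'])
p,d=optics.camera("wrist");st=pose(s)
cv2.imwrite("pics/w4.png",cv2.resize(p[150:350,100:400,::-1],None,fx=2.5,fy=2.5))
uv=np.array([(u,v) for v in range(384) for u in range(512)])
np.savez('w4.npz',P=pts('wrist',d,uv,st).reshape(384,512,3),p=p)
E
```

```text
7.8 [ 0.035  0.124  1.824 -0.     1.194  0.326] [451.78414937  52.42013111 182.61754956] [-3.14118515e+00  2.84410012e-04  1.27971540e+00] [ 0.48777927 -0.05035852  0.82644664] 59.95874520704686
```

View pics/w4.png

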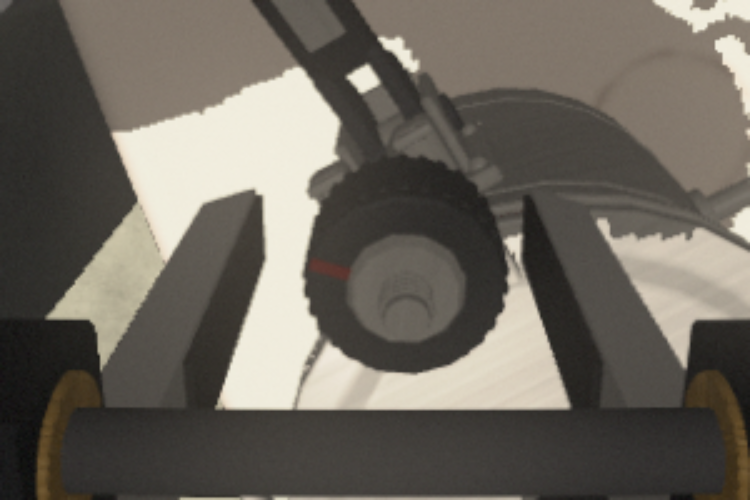

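>>> jog_arm(
  deltas="0 0 -20 0 60; 0 0 -40 0 60; 0 0 -56 0 60; 5 -3 -58 0 60; 20 -12 -58 -0.13 50; 40 -22 -58 -0.27 30; 60 -34 -58 -0.4 10; 67 -37 -40 -0.53 0; 67 -37 -10 -0.53 0; 67 -37 17 -0.53 0",
)

```text
clock: 9.1
eef_pos: [435.1, 127.7, 164.1]
eef_rot: [-3.141, -0.0, 1.81]
wrist_force: [-0.5, -0.7, 0.6]
finger_gap: 3.6
```

```bash
python3 - <<'E'
from h import *
s=manip.read_state();print(s['clock'],s['joints'].round(3),s['eef_pos'],s['eef_rot'],s['wrist_force'],s['finger_gap'])
f=np.array([-.234,.972]);q=s['eef_pos'][:2]-[452.5,54.2];print('radial',q@f,'tang',q@[.972,.234],'tip',s['eef_pos'][2]-14)
p,d=optics.camera("wrist");st=pose(s)
cv2.imwrite("pics/w5.png",p[:,:,::-1])
p,d=optics.camera("scene");cv2.imwrite("pics/s5.png",cv2.resize(p[120:260,220:400,::-1],None,fx=4,fy=4))
E
```

```text
9.1 [ 0.205  0.143  1.849  0.     1.151 -0.035] [435.10759596 127.66929077 164.13053876] [-3.14055670e+00 -6.12323410e-05  1.81024648e+00] [-0.51133609 -0.67533511  0.61362829] 3.6280564214354616
radial 75.48197317350444 tang 0.2863973082604062 tip 150.1305387596849
```

View pics/w5.png

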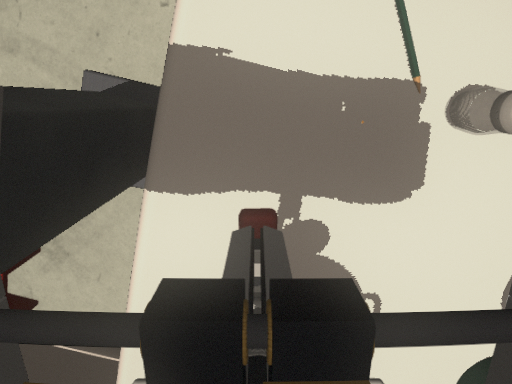

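View pics/s5.png

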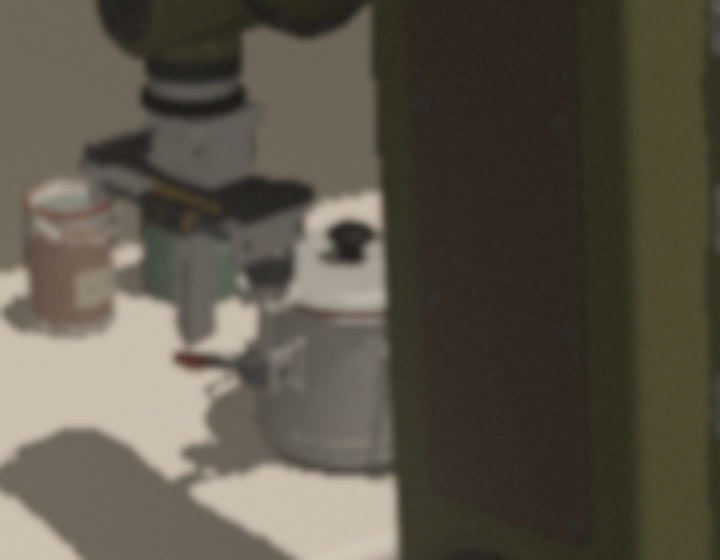

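>>> jog_arm(
  deltas="0 0 6 0 0; 0 0 14 0 0; 1 0 22 0 0; 3 0 30 0 0; 5 0 38 0 0; 8 0 44 0 0; 8 0 48 0 0; 8 0 51 0 0; 8 0 54 0 0; 8 0 54 0 0",
)

```text
clock: 10.45
eef_pos: [433.7, 135.0, 111.5]
eef_rot: [-3.141, 0.0, 1.81]
wrist_force: [-0.5, 0.1, -0.3]
finger_gap: 0.6
```

```bash
cat > r.py <<'E'
from h import *
from scipy.optimize import brentq
s=manip.read_state();f=np.array([-.234,.972]);q=s['eef_pos'][:2]-[452.5,54.2];r=q@f;tip=s['eef_pos'][2]-14
W=s['wrist_force']
print('clock',s['clock'],'radial',r.round(2),'tang',(q@[.972,.234]).round(2),'tip',tip.round(2),'F rad',(W[:2]@f).round(2),'z',W[2].round(2),'yaw',s['eef_rot'][2].round(3),'gap',s['finger_gap'].round(1))
o=r-8
try:
  e=brentq(lambda e:100+o*np.tan(e)+5/np.cos(e)-tip,-1.3,.0);print('lever a',round(.436-e,3),'r',round((o+5*np.sin(e))/np.cos(e),1))
except Exception as x: print(x)
E
python3 r.py
```

```text
Traceback (most recent call last):
  File "r.py", line 5, in <module>
    print('clock',s['clock'],'radial',r.round(2),'tang',(q@[.972,.234]).round(2),'tip',tip.round(2),'F rad',(W[:2]@f).round(2),'z',W[2].round(2),'yaw',s['eef_rot'][2].round(3),'gap',s['finger_gap'].round(1))
                                                                                                                                                                                      ^^^^^^^^^^^^^^^^^^^^^
AttributeError: 'float' object has no attribute 'round'
```

```bash
sed -i "s/s\['finger_gap'\].round(1)/s['finger_gap']/" r.py; python3 r.py
```

```text
clock 10.45 radial 82.95 tang 0.62 tip 97.5 F rad 0.25 z -0.25 yaw 1.81 gap 0.6142318844149436
lever a 0.536 r 74.8
```

>>> jog_arm(
  deltas="0 0 0.8 0 0; 0 0 1.6 0 0; 0 0 2.4 0 0; 0 0 3.2 0 0; 0 0 4 0 0; 0 0 4.8 0 0; 0 0 5.6 0 0; 0 0 6.4 0 0; 0 0 7.2 0 0; 0 0 8 0 0",
)

```text
clock: 11.7
eef_pos: [433.9, 135.1, 103.8]
eef_rot: [3.141, 0.0, 1.81]
wrist_force: [0.2, -2.4, 3.9]
finger_gap: 0.5
```

```bash
python3 r.py
```

```text
clock 11.7 radial 82.99 tang 0.87 tip 89.75 F rad -2.35 z 3.89 yaw 1.81 gap 0.519552685135766
lever a 0.638 r 75.5
```

>>> jog_arm(
  deltas="0 0 0.3 0 0; 0 0 0.6 0 0; 0 0 0.9 0 0; 0 0 1.2 0 0; 0 0 1.5 0 0; 0 0 1.8 0 0; 0 0 2.1 0 0; 0 0 2.4 0 0; 0 0 2.7 0 0; 0 0 3 0 0",
)

```text
clock: 12.95
eef_pos: [433.9, 135.1, 100.7]
eef_rot: [3.142, -0.0, 1.81]
wrist_force: [0.3, -1.9, 3.7]
finger_gap: 0.4
```

```bash
python3 r.py
```

```text
clock 12.95 radial 82.99 tang 0.8 tip 86.74 F rad -1.93 z 3.71 yaw 1.81 gap 0.4014973313162814
lever a 0.677 r 76.0
```

>>> jog_arm(
  deltas="0 0 0.3 0 0; 0 0 0.6 0 0; 0 0 0.9 0 0; 0 0 1.2 0 0; 0 0 1.5 0 0; 0 0 1.8 0 0; 0 0 2.1 0 0; 0 0 2.4 0 0; 0 0 2.7 0 0; 0 0 3 0 0",
)

```text
clock: 14.2
eef_pos: [433.8, 135.1, 97.7]
eef_rot: [-3.142, -0.0, 1.81]
wrist_force: [0.4, -3.3, 4.7]
finger_gap: 0.7
```

```bash
python3 r.py
```

```text
clock 14.2 radial 83.0 tang 0.76 tip 83.72 F rad -3.32 z 4.73 yaw 1.81 gap 0.7429371998362998
lever a 0.715 r 76.6
```

>>> jog_arm(
  deltas="0 0 0.3 0 0; 0 0 0.6 0 0; 0 0 0.9 0 0; 0 0 1.2 0 0; 0 0 1.5 0 0; 0 0 1.8 0 0; 0 0 2.1 0 0; 0 0 2.4 0 0; 0 0 2.7 0 0; 0 0 3 0 0",
)

```text
clock: 15.45
eef_pos: [433.8, 135.1, 94.7]
eef_rot: [-3.142, -0.0, 1.81]
wrist_force: [-0.0, -1.6, 4.3]
finger_gap: 0.4
```

```bash
python3 r.py
```

```text
clock 15.45 radial 83.0 tang 0.76 tip 80.72 F rad -1.52 z 4.34 yaw 1.81 gap 0.4387626904551394
lever a 0.752 r 77.3
```

>>> jog_arm(
  deltas="0 0 0.3 0 0; 0 0 0.6 0 0; 0 0 0.9 0 0; 0 0 1.2 0 0; 0 0 1.5 0 0; 0 0 1.8 0 0; 0 0 2.1 0 0; 0 0 2.4 0 0; 0 0 2.7 0 0; 0 0 3 0 0",
)

```text
clock: 16.7
eef_pos: [433.8, 135.1, 91.7]
eef_rot: [3.142, -0.0, 1.81]
wrist_force: [0.1, -1.2, 4.8]
finger_gap: 0.6
```

```bash
python3 r.py
```

```text
clock 16.7 radial 83.03 tang 0.78 tip 77.74 F rad -1.21 z 4.76 yaw 1.81 gap 0.5538604192714524
lever a 0.788 r 78.1
```

>>> jog_arm(
  deltas="0 0 0.3 0 0; 0 0 0.6 0 0; 0 0 0.9 0 0; 0 0 1.2 0 0; 0 0 1.5 0 0; 0 0 1.8 0 0; 0 0 2.1 0 0; 0 0 2.4 0 0; 0 0 2.7 0 0; 0 0 3 0 0",
)

```text
clock: 17.95
eef_pos: [433.9, 135.1, 88.8]
eef_rot: [3.141, 0.0, 1.81]
wrist_force: [0.6, -2.1, 5.2]
finger_gap: 0.5
```

```bash
python3 r.py
```

```text
clock 17.95 radial 82.99 tang 0.82 tip 74.78 F rad -2.16 z 5.24 yaw 1.81 gap 0.5251853643822239
lever a 0.824 r 79.0
```

>>> jog_arm(
  deltas="0 0 0.3 0 0; 0 0 0.6 0 0; 0 0 0.9 0 0; 0 0 1.2 0 0; 0 0 1.5 0 0; 0 0 1.8 0 0; 0 0 2.1 0 0; 0 0 2.4 0 0; 0 0 2.7 0 0; 0 0 3 0 0",
)

```text
clock: 19.2
eef_pos: [433.9, 135.1, 85.9]
eef_rot: [3.141, 0.0, 1.81]
wrist_force: [0.5, -2.5, 7.0]
finger_gap: 0.6
```

```bash
python3 r.py
```

```text
clock 19.2 radial 82.98 tang 0.88 tip 71.85 F rad -2.58 z 6.97 yaw 1.81 gap 0.591974662285034
lever a 0.858 r 79.9
```

>>> jog_arm(
  deltas="0 0 0.3 0 0; 0 0 0.6 0 0; 0 0 0.9 0 0; 0 0 1.2 0 0; 0 0 1.5 0 0; 0 0 1.8 0 0; 0 0 2.1 0 0; 0 0 2.4 0 0; 0 0 2.7 0 0; 0 0 3 0 0",
)

```text
clock: 20.45
eef_pos: [434.1, 135.1, 83.1]
eef_rot: [3.141, 0.0, 1.81]
wrist_force: [0.9, -2.3, 8.3]
finger_gap: 0.5
```

```bash
python3 r.py
```

```text
clock 20.45 radial 82.95 tang 1.05 tip 69.05 F rad -2.42 z 8.32 yaw 1.81 gap 0.5494388235183867
lever a 0.889 r 80.9
```

>>> jog_arm(
  deltas="0 0 -35 0 0; 0 0 -75 0 10; 0 0 -115 0 30; 0 0 -146 0 50; -10 0 -150 0 70; -35 -1 -150 0 70; -62 -2 -150 0 70; -84 -2 -150 0 70; -84 -2 -145 0 70; -84 -2 -120 0 70",
  squeeze=25,
)

```text
clock: 21.7
eef_pos: [451.8, 53.2, 202.0]
eef_rot: [3.141, -0.0, 1.809]
wrist_force: [-1.0, 1.6, 0.4]
finger_gap: 70.0
```

```bash
python3 r.py;python3 - <<'E'
from h import *
s=manip.read_state()
p,d=optics.camera("wrist");st=pose(s)
cv2.imwrite("pics/w6.png",cv2.resize(p[100:384,60:440,::-1],None,fx=2,fy=2))
uv=np.array([(u,v) for v in range(384) for u in range(512)])
np.savez('w6.npz',P=pts('wrist',d,uv,st).reshape(384,512,3),p=p);print(s['eef_pos'])
E
```

```text
clock 21.7 radial -0.79 tang -0.9 tip 188.0 F rad 1.77 z 0.37 yaw 1.809 gap 69.98982275541829
f(a) and f(b) must have different signs
[451.80583022  53.21911806 201.99591383]
```

View pics/w6.png

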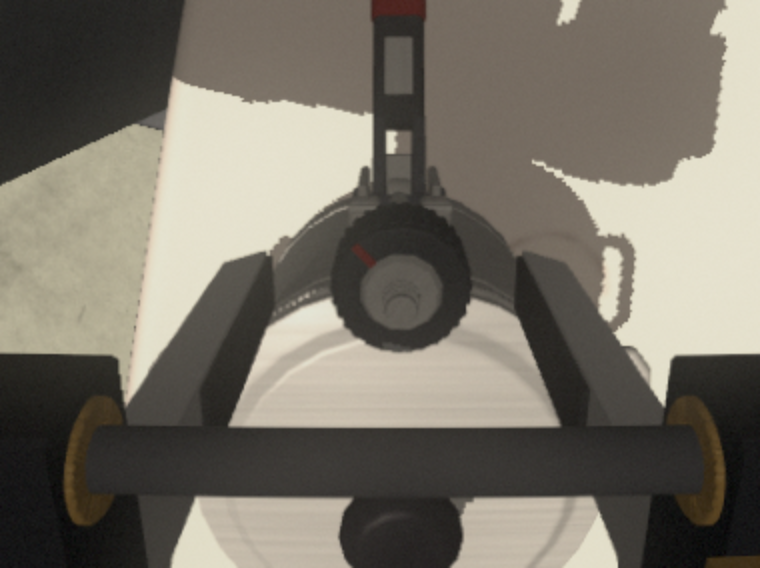

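```bash
python3 - <<'E'
from h import *
f=np.load('w6.npz');P=f['P'];p=f['p'].astype(int)
ff=np.array([-.234,.972])
# lever face points: columns 247..270, rows 70..180
X=P[60:180,248:271].reshape(-1,3);r=(X[:,:2]-[452.5,54.2])@ff;z=X[:,2]
for zr in range(30,100,6):
    m=(r>=zr)&(r<zr+6)&(z>30)&(z<120)
    if m.sum()>5: print(zr+3,m.sum(),np.median(z[m]).round(1),np.percentile(z[m],90).round(1))
# nut ring and bolt heights
c=lambda x,y:(int(x/2+60),int(y/2+100))
for n,(x,y) in dict(bolt=(402,306),ring=(455,290),ring2=(345,290),ring3=(400,235)).items():
    u,v=c(x,y);q=P[v-3:v+4,u-3:u+4,2];print(n,np.median(q).round(2))
E
```

```text
33 178 89.1 90.9
39 170 86.5 87.8
45 171 84.1 85.9
51 166 81.5 83.0
57 177 78.7 80.5
63 161 75.6 77.5
69 160 72.6 73.9
75 184 70.1 71.4
81 160 67.3 68.7
87 89 64.8 66.2
bolt 203.12
ring 190.73
ring2 190.92
ring3 190.5
```

>>> jog_arm(
  deltas="0 0 12 0 70; 0 0 24 0 60; 0 0 24 0 45; 0 0 24 0 34; 0 0 24 0 34; 0 0 24 0 34; 0 0 24 0.05 34; 0 0 24 0.1 34; 0 0 24 0.15 34; 0 0 24 0.2 34",
  squeeze=25,
)

```text
clock: 23.0
eef_pos: [452.9, 53.3, 179.4]
eef_rot: [3.138, -0.0, 1.608]
wrist_force: [8.9, 1.9, -5.9]
finger_gap: 39.5
```

>>> jog_arm(
  deltas="0 0 0 0 34; 0 0 0 0 34; 0 0 0 0 50; 0 0 0 0 70; 0 0 -20 0 70; 0 0 -40 0 70; 0 0 -55 0 70; 0 0 -56 -0.1 70; 0 0 -56 -0.2 70; 0 0 -56 -0.2 70",
)

```text
clock: 24.25
eef_pos: [451.7, 53.0, 234.8]
eef_rot: [-3.142, -0.0, 1.809]
wrist_force: [-0.1, 0.1, -0.4]
finger_gap: 70.0
```

```bash
python3 r.py;python3 - <<'E'
from h import *
s=manip.read_state()
p,d=optics.camera("wrist");st=pose(s)
cv2.imwrite("pics/w7.png",cv2.resize(p[100:384,60:440,::-1],None,fx=2,fy=2))
uv=np.array([(u,v) for v in range(384) for u in range(512)])
np.savez('w7.npz',P=pts('wrist',d,uv,st).reshape(384,512,3),p=p);print(s['eef_pos'],s['joints'].round(3))
E
```

```text
clock 24.25 radial -0.98 tang -1.04 tip 220.82 F rad 0.11 z -0.41 yaw 1.809 gap 70.03266103256826
f(a) and f(b) must have different signs
[451.71782947  53.00234676 234.82213984] [ 0.036  0.073  1.754 -0.     1.315 -0.202]
```

View pics/w7.png

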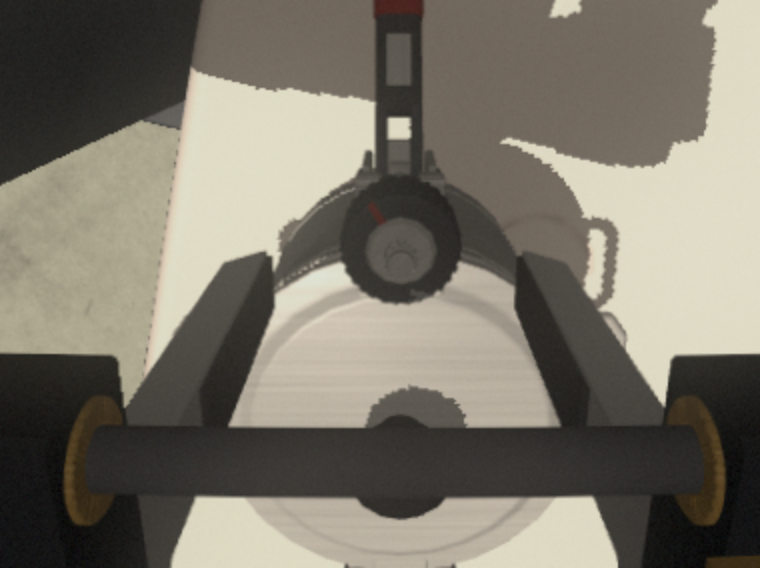

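>>> jog_arm(
  deltas="15 0 0 0 70; 45 0 0 0 50; 75 1 0 0 30; 90 1 10 0 10; 90 1 40 0 0; 90 1 75 0 0; 90 1 105 0 0; 90 1 130 0 0; 90 1 144 0 0; 90 1 144 0 0",
)

```text
clock: 25.55
eef_pos: [431.0, 140.7, 90.1]
eef_rot: [-3.14, -0.0, 1.81]
wrist_force: [-0.5, -1.1, 0.2]
finger_gap: 0.7
```

```bash
sed -i 's/\[452.5,54.2\]/[452.8,53.0]/' r.py; python3 r.py
```

```text
clock 25.55 radial 90.32 tang -0.66 tip 76.09 F rad -0.99 z 0.19 yaw 1.81 gap 0.6680572378936548
lever a 0.777 r 85.6
```

>>> jog_arm(
  deltas="0 0 3 0 0; 0 0 6 0 0; 0 0 8 0 0; 0 0 9 0 0; 0 0 10 0 0; -1 0 11 0 0; -1 0 12 0 0; -2 0 13 0 0; -2 0 14 0 0; -3 0 15 0 0",
)

```text
clock: 26.8
eef_pos: [432.3, 138.3, 76.3]
eef_rot: [3.141, -0.001, 1.81]
wrist_force: [-4.2, 5.3, 5.7]
finger_gap: 0.4
```

```bash
python3 r.py
```

```text
clock 26.8 radial 87.73 tang 0.03 tip 62.31 F rad 6.18 z 5.72 yaw 1.81 gap 0.4036745087960394
lever a 0.934 r 88.0
```

>>> jog_arm(
  deltas="-1 0 2 0 0; -2 0 4 0 0; -3 0 6 0 0; -4 0 7.5 0 0; -5 0 9 0 0; -6 0 10.5 0 0; -7 0 12 0 0; -8 0 13 0 0; -9 0 14.5 0 0; -9.5 0 15 0 0",
)

```text
clock: 28.05
eef_pos: [434.5, 129.5, 61.3]
eef_rot: [3.141, -0.002, 1.81]
wrist_force: [-3.2, 8.5, 7.5]
finger_gap: 0.8
```

```bash
python3 r.py
```

```text
clock 28.05 radial 78.61 tang 0.08 tip 47.29 F rad 9.03 z 7.45 yaw 1.81 gap 0.805821140729119
lever a 1.134 r 88.0
```

>>> jog_arm(
  deltas="-0.5 0 2 0 0; -1 0 4 0 0; -1.5 0 5.5 0 0; -2 0 7 0 0; -3 0 8.5 0 0; -4 0 10 0 0; -5 0 11 0 0; -5.5 0 12 0 0; -6 0 13 0 0; -6.5 0 13.5 0 0",
)

```text
clock: 29.3
eef_pos: [437.1, 122.9, 48.8]
eef_rot: [3.138, -0.001, 1.81]
wrist_force: [-3.3, 4.3, 21.9]
finger_gap: 0.1
```

```bash
python3 r.py
```

```text
clock 29.3 radial 71.59 tang 1.12 tip 34.79 F rad 4.95 z 21.95 yaw 1.81 gap 0.12670182880020361
lever a 1.289 r 90.9
```

>>> jog_arm(
  deltas="-1 0 0.5 0 0; -2 0 1 0 0; -3 0 2 0 0; -4 0 3 0 0; -5 0 4 0 0; -6 0 5 0 0; -6.7 0 6 0 0; -7.3 0 7 0 0; -7.8 0 8 0 0; -8 0 8 0 0",
)

```text
clock: 30.55
eef_pos: [438.8, 115.0, 40.1]
eef_rot: [3.139, -0.0, 1.81]
wrist_force: [1.7, 2.7, 4.9]
finger_gap: 0.3
```

```bash
python3 r.py
```

```text
clock 30.55 radial 63.49 tang 0.94 tip 26.15 F rad 2.23 z 4.94 yaw 1.81 gap 0.28660485680801057
lever a 1.417 r 92.2
```

>>> jog_arm(
  deltas="-0.4 0 0.5 0 0; -0.8 0 1 0 0; -1.2 0 1.5 0 0; -1.6 0 2 0 0; -2 0 2.6 0 0; -2.4 0 3.2 0 0; -2.8 0 3.8 0 0; -3.2 0 4.4 0 0; -3.5 0 5 0 0; -3.5 0 5 0 0",
)

```text
clock: 31.8
eef_pos: [439.4, 111.4, 34.9]
eef_rot: [3.139, -0.0, 1.81]
wrist_force: [0.8, 1.7, 3.2]
finger_gap: 0.2
```

```bash
python3 r.py; python3 - <<'E'
from h import *
p,d=optics.camera("scene");cv2.imwrite("pics/s8.png",cv2.resize(p[120:260,220:400,::-1],None,fx=4,fy=4,interpolation=2))
p,d=optics.camera("wrist");cv2.imwrite("pics/w8.png",p[:,:,::-1])
E
```

```text
clock 31.8 radial 59.94 tang 0.65 tip 20.89 F rad 1.47 z 3.19 yaw 1.81 gap 0.1907845041254585
lever a 1.479 r 94.5
```

View pics/s8.png

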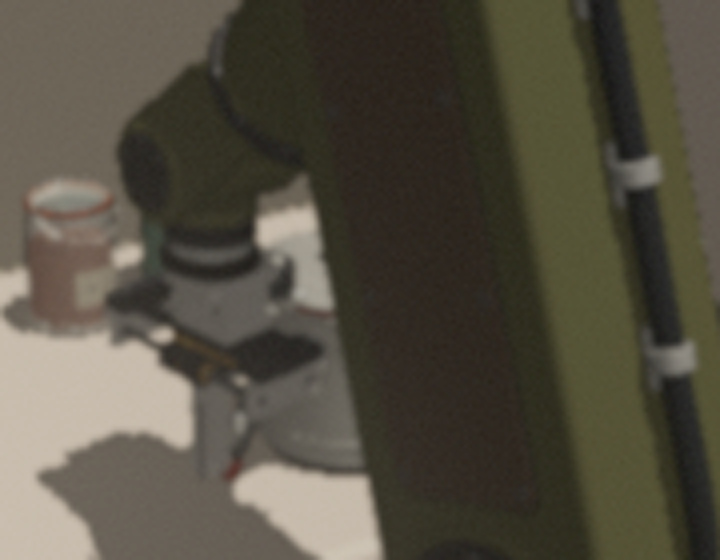

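View pics/w8.png

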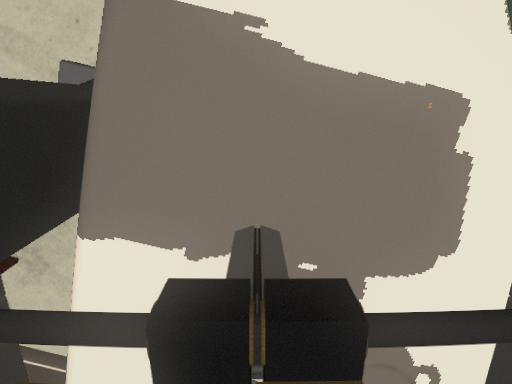

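>>> jog_arm(
  deltas="6 0 0 0 0; 20 0 0 0 0; 40 0 0 0 0; 60 0 -10 0 0; 65 0 -40 0 0; 65 0 -80 0 0; 65 0 -120 0 0; 65 0 -160 0 0; 65 0 -200 0 0; 65 0 -200 0 0",
)

```text
clock: 33.15
eef_pos: [423.7, 175.1, 236.5]
eef_rot: [3.137, -0.0, 1.81]
wrist_force: [-0.1, 0.3, -0.7]
finger_gap: 0.3
```

```bash
python3 r.py; python3 - <<'E'
from h import *
s=manip.read_state();st=pose(s)
p,d=optics.camera("wrist");cv2.imwrite("pics/w9.png",p[:,:,::-1])
uv=np.array([(u,v) for v in range(384) for u in range(512)])
np.savez('w9.npz',P=pts('wrist',d,uv,st).reshape(384,512,3),p=p)
p,d=optics.camera("scene");cv2.imwrite("pics/s9.png",cv2.resize(p[120:260,220:400,::-1],None,fx=4,fy=4,interpolation=2))
E
```

```text
clock 33.15 radial 125.5 tang 0.32 tip 222.52 F rad 0.27 z -0.73 yaw 1.81 gap 0.34531602426789565
f(a) and f(b) must have different signs
```

View pics/w9.png

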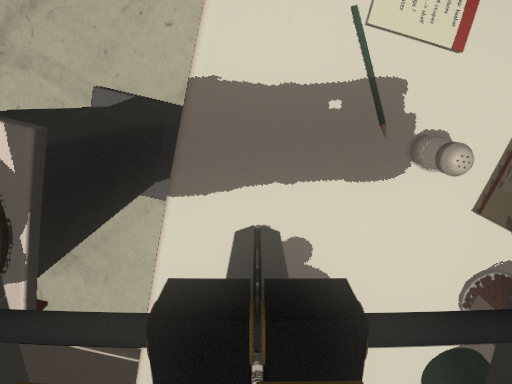

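View pics/s9.png

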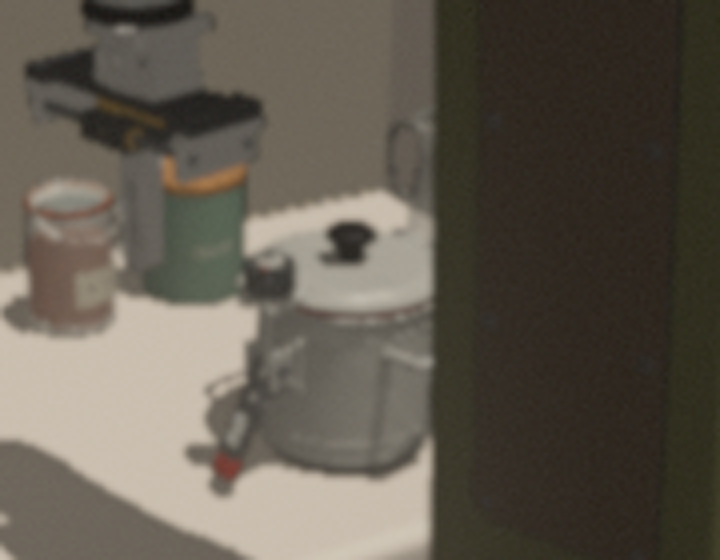

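```bash
python3 - <<'E'
from h import *
p,d=optics.camera("scene");q=p.astype(int)
m=((q[...,0]>q[...,1]+45)&(q[...,0]>q[...,2]+45)).astype(np.uint8);m[:200]=0;m[260:]=0;m[:,:255]=0;m[:,300:]=0
ys,xs=np.nonzero(m);print(len(xs),xs.mean(),ys.mean(),ys.max())
f=np.array([-.234,.972,0]);g=np.array([.972,.234,0]);S=np.array([452.8,53,0])
for uv in [(xs.mean(),ys.mean())]:
    o,D=ray('scene',[uv]);t=((S-o)@g)/(D[0]@g);X=o+t*D[0];r=(X-S)@f;print('radial',r,'z',X[2],'elev',np.arctan2(X[2]-100,r)+.436*0,'a',.436-np.arctan2(X[2]-100,r),'len',np.hypot(r,X[2]-100))
    print(pts('scene',d,[np.round(uv)]))
E
```

```text
15 276.1333333333333 236.46666666666667 238
radial 42.160577221582386 z 24.859078204075786 elev -1.059481065146945 a 1.495481065146945 len 86.16073583714459
[[437.94803508  97.31312282  30.28951394]]
```

```bash
python3 -c "
from cell import workorder,manip
print(workorder.sign_off(), manip.read_state()['clock'])"
```

```text
the job is handed in; nothing more can be done
the job is handed in; nothing more can be done
```

The pot is clamped and the job is handed in at about 33 s. I could not measure the seal compression, and `sign_off` gives no verdict.

- **Bolt and nut:** I pushed the bolt upright into the fork and screwed the nut down 2.1 rad. With the lever, I felt it start to bear at about 0.82 rad, which is within the 0.70 to 0.86 range. To get nearer 0.78 I gave the nut another 0.2 rad with the lever held at about 0.88. I did not press again to feel the new bearing point, but calculate it at about 0.78 to 0.80.
- **Lever:** Force at the fingertip was mostly 8 to 12 N while closing. One reading reached about 22 N at 1.29 rad, which I put down to the finger sliding along the lever. It then fell to about 3 N past dead centre.
- **Last checks:** The lever stands at 1.48 rad by the fingertip position and about 1.50 rad by the scene camera, so it is just past dead centre but short of its 1.55 stop. I left it there because the gripper body was close to the nut. The bolt looks upright.
- **Seal:** I infer about 0.6 to 0.75 mm of compression from the bearing angle; no sensor shows it directly.
- **Disagreement:** The camera showed the bolt drawn down 8 to 8.5 mm with the lever at 0.88, where the cam formula gives about 9.4 mm. I took this as depth error and relied on the feel of the lever.
- **Bystanders:** The arm came near none of the loose things. The shaker and jug look in place in the last pictures; I did not recheck the mug.

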